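# Find the full tin by its weight

## Robot

A 7-joint arm with a two-finger parallel gripper is mounted at the origin on a cart in front of the work surface, level with it; the furniture and walls round the work are solid. World frame = base frame: x ahead of the robot, y to its left, z up, the work surface at z = 0. Lengths are in m, angles in rad, forces in N, time in s.
With the tool pointing down it reaches from about 0.4 to 0.85 m from the base axis. Payload 4.5 kg.
Tool frame: the origin (TCP) lies midway between the tips of the shut fingers; the grasp point (between the pads) lies 19 mm behind it; z points along the fingers, y is the direction in which the jaws open and shut (so a half turn about z gives the same grasp; the last joint's range is limited). The gripper opens to 88 mm and grips with 3 to 60 N. Pads are 18 mm wide; open, the fingers measure 123 mm over their backs; the gripper's body (75 mm by 187 mm) begins 45 mm behind the grasp point.
Start: joints at [-1.162, 0.689, -0.195, 1.565, 0.157, 0.902, -0.215], TCP at [0.229, 0.582, 0.239] pointing down, gripper open.
Joint ranges: [-3.01, 3.01], [-0.46, 2.08], [-1.47, 1.51], [0.13, 2.56], [-1, 4.14], [0.04, 2.09], [-2.66, 2.66]. Speed limits (rad/s): [2.57, 2.57, 3.14, 3.14, 3.14, 3.14, 3.14].

## Interface

Orientations are given as a unit quaternion [x, y, z, w].
In Python, from plant import get_state, snapshot, finish_job, regions_of gives the robot as it stands.
- The arm moves only by the tool send_rows, never from a script. Its argument "series" is a list of rows, each an object of numbers: "grip": the opening, from 0 (shut) to 1 (fully open); "dx", "dy", "dz": the shift along the tool's x, y, z in mm; "turn": the turn about the tool's z in rad. A call has 1 to 20 rows; each row shifts and turns the commanded pose from where the row before left it, along the tool's axes as they then stand; what a row does not reach is not made up. A row lasts 1/10 s, in which the tool goes at most 50 mm and 8.59 degrees, less where a joint would pass 70% of its speed; a pose out of reach is approached as far as the arm can. A call is refused whole if a number of a shift passes 50 or a number of a turn 0.15, either way. A call with a gripper value outside its range is refused whole. The fingers move at their own pace and stop on an object; "force" is the grip in N (left out, the last holds). Time passes only in rows, so rows that do not move let the fingers close. It gives the time, the measured TCP pose, the force and the opening at its end, in the units of the state.
- get_state(): the state, without advancing time (a new reading comes with each control period).
- snapshot(name): name is "scene" or "side" or "wrist"; returns a dict with "img" (420x560x3 uint8, red, green, blue), "depth" (420x560 float32, m along the optical axis (not along the pixel's ray), 0 where there is no reading), "fov_y" (degrees; the focal length in pixels is half the picture's height over the tangent of half this angle, whatever the lens; pixels are square), "cx", "cy" (the principal point, pixels), "k1" (the pictures are not rectified: a ray, as slopes to the right and down, at radius r is drawn at 1 + k1 r^2 times it, then the intrinsics apply), "R" (3x3) and "t" (3): a world point X has camera coordinates R X + t. Camera axes: x right, y down, z forward; pixel columns grow to the right and rows downward; lengths in m; the calibration is good to about 2 mm. A picture is of the moment at which its call begins.
- finish_job(): hands the job in, once; it reports no verdict.
Trained networks look in a picture, given as the dict that the camera call returned (one of the last four; its "shot" number tells which), for a name from the list of things; names that differ only in an ending like _2 or _b are one class to them, and where a whole thing is asked for, a point or a joint stands for the part that bears it (a point fixed in the world has none). Each returns a list of dicts, best first, with "score" (0 to 1); they miss things now and then, are a little off and sometimes report something else, mostly with a low value. They report only what shows in the picture. A call takes as long as a camera call.
- regions_of(picture, target): "pixels" (420x560 bool, what is visible of it) and "extent" ([left, top, right, bottom] in pixels, round what is visible of it).
The state is a dict: "clock": time; "q": joint angles; "qd": joint speeds; "joint_torque": joint torques, N m; "tool_pos": TCP position; "eef_rot": TCP orientation; "contact_force": force on the tool from outside, world axes, zero at the start; "moment": the same for the moment, N m; "opening": opening from 0.0 (shut) to 1.0 (fully open).
Only numpy, scipy, OpenCV 4.12 (cv2) and the standard library are available. Lean on these libraries where they do the work, as an engineer would, in place of code of your own. Each camera call takes 0.05 s, during which the arm holds its last target.

## Task

Three identical closed tins of brass fixings stand in a row and one of them is still full. Working from left to right, lift each tin a good 5 cm straight off the worktop to feel its weight and, unless it is the one you keep, set it back upright about where it stood; then hold the heaviest tin up, upright, still and at least 15 cm clear of the worktop, with the other two standing on it. Finish while still holding it, never tip a tin over and leave the other things on the worktop where they are.

Things in the scene. Friction and masses are not known exactly. Their poses are not given: they have to be found in the camera images.
- tin_left_center (a point): The left one of three identical closed round tins (largest y at the start; y grows to the robot's left): aluminium with a green band and steel lid, 54 mm across, 72 mm high, smooth upright sides, the lid fixed. The point is its centre, half-way up (36 mm above its underside); z is the tin's axis, up when it stands. All weigh between 0.15 and 0.8 kg; the heaviest weighs at least 0.25 kg more than either other, and which it is changes from run to run and cannot be seen.
- tin_middle_center (a point): The middle one of three identical closed round tins (middle y at the start; y grows to the robot's left): aluminium with a green band and steel lid, 54 mm across, 72 mm high, smooth upright sides, the lid fixed. The point is its centre, half-way up (36 mm above its underside); z is the tin's axis, up when it stands. All weigh between 0.15 and 0.8 kg; the heaviest weighs at least 0.25 kg more than either other, and which it is changes from run to run and cannot be seen.
- tin_right_center (a point): The right one of three identical closed round tins (smallest y at the start; y grows to the robot's left): aluminium with a green band and steel lid, 54 mm across, 72 mm high, smooth upright sides, the lid fixed. The point is its centre, half-way up (36 mm above its underside); z is the tin's axis, up when it stands. All weigh between 0.15 and 0.8 kg; the heaviest weighs at least 0.25 kg more than either other, and which it is changes from run to run and cannot be seen.
- bulb_1: white spare bulb, 51 mm across, 58 mm high, standing on its wide face behind the left tin; a bystander, to be left alone. Its origin is at the centre of its underside.
- bulb_2: the second white spare bulb, the same, behind the left tin; a bystander, to be left alone. Its origin is at the centre of its underside.
- terminal_strip: white terminal strip, 19 x 66 x 16 mm, lying between the left and middle tins; a bystander, to be left alone. Its origin is at the centre of its underside.
- switch_module: white switch module, 50 x 24 x 36 mm, between the middle and right tins; a bystander, to be left alone. Its origin is at the centre of its underside.
- tape_1: small black roll of tape, 55 mm across, 19 mm high, lying left of the tins; a bystander, to be left alone. Its origin is at the centre of its underside.

How it is judged:
On the way, in this order (a step that is already met when the one before it is completed fails the run):
1. The left tin is lifted clear of the worktop by the gripper, the other two standing (height (world z) of tin_left_center above 0.061 m and contact force between the fingers and tin_left above 1 N and height (world z) of each of tin_middle_center, tin_right_center below 0.042 m), for 0.2 s.
2. The middle tin is lifted clear of the worktop by the gripper, the other two standing (height (world z) of tin_middle_center above 0.061 m and contact force between the fingers and tin_middle above 1 N and height (world z) of each of tin_left_center, tin_right_center below 0.042 m), for 0.2 s.
3. The right tin is lifted clear of the worktop by the gripper, the other two standing (height (world z) of tin_right_center above 0.061 m and contact force between the fingers and tin_right above 1 N and height (world z) of each of tin_left_center, tin_middle_center below 0.042 m), for 0.2 s.
At the end, for the whole second after the job is handed in: The heaviest tin (the one with the full pack of fixings in it) is held still in the gripper, its underside more than 12 cm above the worktop and its axis within 0.35 rad of upright; the other two stand upright on the worktop, untouched, within 8 cm of where they began (((height (world z) of tin_left_center above 0.156 m and contact force between pack_full and tin_left above 1 N and contact force between the fingers and tin_left above 2 N and angle between tin_left_center's own z axis and vertical below 0.35 rad and linear speed of tin_left below 0.05 m/s and height (world z) of tin_middle_center between 0.032 and 0.04 m and angle between each of tin_middle_center, tin_right_center's own z axis and vertical below 0.1 rad and distance of each of tin_middle_center, tin_right_center from where it was at the start of the episode below 0.08 m and linear speed of each of tin_middle, tin_right below 0.03 m/s and contact force between each of the arm, the fingers and tin_middle below 0.2 N and height (world z) of tin_right_center between 0.032 and 0.04 m and contact force between each of the arm, the fingers and tin_right below 0.2 N) or (height (world z) of tin_middle_center above 0.156 m and contact force between pack_full and tin_middle above 1 N and contact force between the fingers and tin_middle above 2 N and angle between tin_middle_center's own z axis and vertical below 0.35 rad and linear speed of tin_middle below 0.05 m/s and height (world z) of tin_left_center between 0.032 and 0.04 m and angle between each of tin_left_center, tin_right_center's own z axis and vertical below 0.1 rad and distance of each of tin_left_center, tin_right_center from where it was at the start of the episode below 0.08 m and linear speed of each of tin_left, tin_right below 0.03 m/s and contact force between each of the arm, the fingers and tin_left below 0.2 N and height (world z) of tin_right_center between 0.032 and 0.04 m and contact force between each of the arm, the fingers and tin_right below 0.2 N) or (height (world z) of tin_right_center above 0.156 m and contact force between pack_full and tin_right above 1 N and contact force between the fingers and tin_right above 2 N and angle between tin_right_center's own z axis and vertical below 0.35 rad and linear speed of tin_right below 0.05 m/s and height (world z) of tin_left_center between 0.032 and 0.04 m and angle between each of tin_left_center, tin_middle_center's own z axis and vertical below 0.1 rad and distance of each of tin_left_center, tin_middle_center from where it was at the start of the episode below 0.08 m and linear speed of each of tin_left, tin_middle below 0.03 m/s and contact force between each of the arm, the fingers and tin_left below 0.2 N and height (world z) of tin_middle_center between 0.032 and 0.04 m and contact force between each of the arm, the fingers and tin_middle below 0.2 N))); the arm keeps its last pose, push and grip.
It fails at once if a tin is tipped over (leans more than 0.6 rad) (angle between any of tin_left_center, tin_middle_center, tin_right_center's own z axis and vertical above 0.6 rad).
It fails at once if a bystander (bulbs, terminal strip, switch module, black tape) is moved more than 3 cm (distance of any of bulb_1, bulb_2, terminal_strip, switch_module, tape_1 from where it was at the start of the episode above 0.03 m).
It also fails if it takes over 72 s, if anything falls off the work surface, if the arm or the gripper's body presses on something with over 40 N, if the wrist force passes 120 N, or if a joint passes its speed limit or range.

## Working session

There is one attempt and no reset: what is moved stays moved. The work goes in short steps, Python scripts to look and compute and a tool call to move; the robot and the scene stay as the last step left them, time stands still between calls to the robot, and variables do not carry over. Pictures are saved under pics/ and viewed, and the job is handed in when it is done.

Besides the shell and the picture viewer there is one more tool, called after ">>>" as a command line: name --argument value ..., lists and objects as JSON in quotes. send_rows: Moves the arm, as the interface text tells. Its arguments: {"type":"object","properties":{"series":{"type":"array","items":{"type":"object","properties":{"grip":{"type":"number"},"dx":{"type":"number"},"dy":{"type":"number"},"dz":{"type":"number"},"turn":{"type":"number"}}}},"force":{"type":"number"}},"required":["series"]}

```bash
mkdir -p pics; cat > h.py <<'E'
import numpy as np, cv2
from plant import get_state, snapshot, finish_job, regions_of
def save(s,n): cv2.imwrite('pics/'+n+'.png',s['img'][:,:,::-1])
def cloud(s):
    H,W=s['depth'].shape; f=H/2/np.tan(np.radians(s['fov_y'])/2)
    K=np.array([[f,0,s['cx']],[0,f,s['cy']],[0,0,1.]])
    u,v=np.meshgrid(np.arange(W),np.arange(H))
    p=cv2.undistortPoints(np.stack([u,v],-1).reshape(-1,1,2).astype(float),K,np.array([s['k1'],0,0,0,0.])).reshape(H,W,2)
    z=s['depth'][...,None]; c=np.concatenate([p*z,z],-1)
    return (c-np.array(s['t']))@np.array(s['R'])
E
python3 - <<'E'
from h import *
print(get_state())
for n in ['scene','side','wrist']:
    s=snapshot(n); save(s,n+'0'); P=cloud(s)
    print(n,s['k1'],s['fov_y'], 'campos',-np.array(s['R']).T@np.array(s['t']))
    for t in ['tin_left_center','bulb_1','terminal_strip','switch_module','tape_1']:
        for r in regions_of(s,t):
            m=r['pixels']&(s['depth']>0)
            if m.sum()<5: continue
            q=P[m]; print(t,round(r['score'],2),r['extent'],'med',np.median(q,0).round(3),'lo',np.percentile(q,3,0).round(3),'hi',np.percentile(q,97,0).round(3))
E
```

```text
{'clock': 0.0, 'q': array([-1.16217931,  0.68998639, -0.19449497,  1.56637604,  0.15726713,
        0.90250783, -0.21512765]), 'qd': array([-8.59420771e-04,  2.79210692e-04,  4.85113704e-04,  7.01864858e-05,
        1.04615870e-03,  2.28029183e-03, -8.45066499e-04]), 'joint_torque': array([-2.11722846e-05, -5.27544487e+01, -1.26680251e+00, -1.53427345e+01,
       -5.26581611e-02,  6.60146514e-03,  1.82048825e-04]), 'tool_pos': array([0.22862364, 0.58097834, 0.23789953]), 'eef_rot': array([ 1.86300738e-01,  9.82492311e-01, -9.38371770e-04, -1.13594992e-04]), 'contact_force': array([-0.70063879,  0.51350327,  0.1309992 ]), 'moment': array([-0.01427698,  0.03251683, -0.01309325]), 'opening': 0.99879048794437}
scene -0.015646267317848694 42.82964185145608 campos [ 0.0118604  -0.90226769  1.02698143]
tin_left_center 0.93 [207.9, 174.2, 227.3, 206.5] med [0.471 0.284 0.049] lo [0.451 0.273 0.002] hi [0.498 0.316 0.073]
bulb_1 0.74 [253.4, 158.1, 272.6, 180.9] med [0.651 0.327 0.021] lo [ 0.632  0.313 -0.003] hi [0.691 0.372 0.05 ]
bulb_1 0.52 [278.1, 171.9, 297.3, 193.1] med [0.679 0.241 0
[... 475 characters left out ...]
08657 0.9725119  0.67693255]
tin_left_center 0.63 [253.8, 250.7, 277.4, 290.2] med [0.473 0.321 0.048] lo [ 0.453  0.247 -0.002] hi [0.522 0.332 0.071]
bulb_1 0.87 [182.5, 247.6, 206.7, 274.7] med [0.646 0.351 0.024] lo [0.632 0.33  0.   ] hi [0.666 0.363 0.05 ]
bulb_1 0.84 [197.4, 224.9, 216.0, 248.5] med [0.677 0.267 0.022] lo [ 0.661  0.245 -0.001] hi [0.709 0.28  0.049]
terminal_strip 0.63 [285.9, 234.5, 308.0, 249.3] med [0.473 0.148 0.011] lo [ 0.446  0.127 -0.   ] hi [0.506 0.163 0.016]
tape_1 0.94 [185.7, 301.4, 210.3, 326.7] med [0.553 0.469 0.014] lo [ 0.529  0.442 -0.002] hi [0.577 0.492 0.018]
wrist -0.010070348220515994 68.62262367226631 campos [0.16062691 0.60871469 0.38513661]
```

View pics/scene0.png

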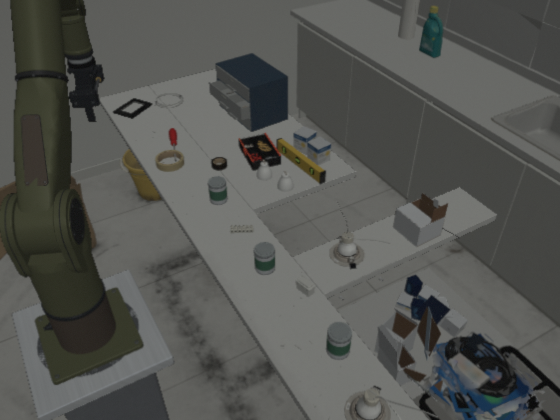

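View pics/side0.png

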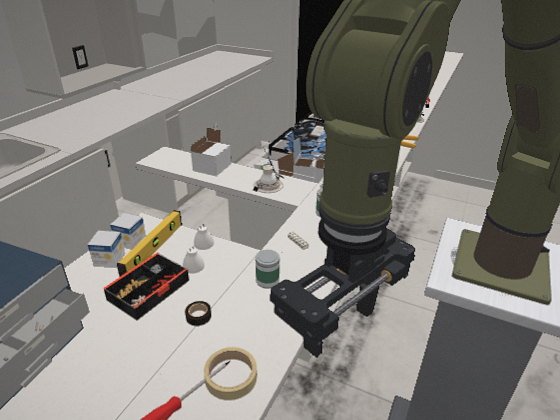

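The scene view shows the tins at about (218,190), (264,258) and (339,340), with the strip at (242,229) and the switch at (306,287). In the side view the left tin is at (267,268) and the arm hides the others. The network found only one tin, so I'll measure all three from their lid points.

```bash
python3 - <<'E'
from h import *
from scipy.optimize import least_squares
s=snapshot('scene'); P=cloud(s)
w=snapshot('side'); Pw=cloud(w)
def fit(P,s,c0,tag):
    m=(s['depth']>0)&(np.hypot(P[...,0]-c0[0],P[...,1]-c0[1])<.06)
    q=P[m]; lid=q[(q[:,2]>.066)&(q[:,2]<.08)]
    if len(lid)<5: print(tag,'few');return
    mm=(lid.min(0)+lid.max(0))/2
    sd=q[(q[:,2]>.012)&(q[:,2]<.06)]
    r=least_squares(lambda c:np.hypot(sd[:,0]-c[0],sd[:,1]-c[1])-.027,mm[:2],loss='soft_l1',f_scale=.002).x
    print(tag,'lid',mm.round(3),'ext',np.ptp(lid,0).round(3),len(lid),'side fit',r.round(4),len(sd))
for i,(u,v) in enumerate([(218,182),(264,249),(339,329)]):
    c=P[v-2:v+3,u-2:u+3].reshape(-1,3); c=np.median(c,0)
    fit(P,s,c,'scene%d'%i); fit(Pw,w,c,'side%d'%i)
st=get_state(); print(st['tool_pos'],st['eef_rot'])
from scipy.spatial.transform import Rotation as R
print(R.from_quat(st['eef_rot']).as_matrix().round(3))
E
```

```text
scene0 lid [0.476 0.3   0.071] ext [0.053 0.053 0.01 ] 149 side fit [0.4771 0.3027] 224
side0 lid [0.479 0.306 0.07 ] ext [0.052 0.054 0.007] 297 side fit [0.4797 0.305 ] 397
scene1 lid [ 0.46  -0.024  0.071] ext [0.053 0.059 0.009] 234 side fit [ 0.4614 -0.022 ] 267
side1 lid [ 0.482 -0.013  0.069] ext [0.013 0.033 0.006] 27 side fit [ 0.4631 -0.0193] 45
scene2 lid [ 0.479 -0.336  0.071] ext [0.053 0.056 0.01 ] 382 side fit [ 0.4797 -0.3347] 316
side2 few
[0.22879861 0.58164071 0.23873679] [1.86285937e-01 9.82495571e-01 3.81411772e-05 1.98034906e-05]
[[-0.931  0.366  0.   ]
 [ 0.366  0.931  0.   ]
 [-0.     0.    -1.   ]]
```

>>> send_rows --series '[{"dx":-33,"dy":-17,"grip":1},{"dx":-33,"dy":-17,"grip":1},{"dx":-33,"dy":-17,"grip":1},{"dx":-33,"dy":-17,"grip":1},{"dx":-33,"dy":-17,"grip":1},{"dx":-33,"dy":-17,"grip":1},{"dx":-33,"dy":-17,"grip":1},{"dx":-33,"dy":-17,"grip":1},{"dx":-33,"dy":-17,"grip":1},{"dx":-33,"dy":-17,"grip":1},{"grip":1},{"grip":1},{"grip":1}]' --force 40

```text
schema error: expected keys grip, dx, dy, dz, turn
```

```bash
cat >> h.py <<'E'
from scipy.optimize import least_squares
from scipy.spatial.transform import Rotation as Rt
def fit(s,c0,tag):
    P=cloud(s)
    m=(s['depth']>0)&(np.hypot(P[...,0]-c0[0],P[...,1]-c0[1])<.06)
    q=P[m]; lid=q[(q[:,2]>.066)&(q[:,2]<.08)]; sd=q[(q[:,2]>.012)&(q[:,2]<.06)]
    if len(lid)<5: print(tag,'few');return
    mm=(lid.min(0)+lid.max(0))/2
    r=[0]
    if len(sd)>10: r=least_squares(lambda c:np.hypot(sd[:,0]-c[0],sd[:,1]-c[1])-.027,mm[:2],loss='soft_l1',f_scale=.002).x
    print(tag,'lid',mm.round(3),'ext',np.ptp(lid,0).round(3),len(lid),'side fit',np.round(r,4),len(sd))
def delta(x,y,z):
    st=get_state(); R=Rt.from_quat(st['eef_rot']).as_matrix()
    print('t',round(st['clock'],2),'pos',st['tool_pos'].round(4),'q7',st['q'].round(2),'F',st['contact_force'].round(2),'op',round(st['opening'],3),'yaw/z',R[:2,1].round(3),R[:,2].round(3))
    print('delta mm',(1000*R.T@(np.array([x,y,z])-st['tool_pos'])).round(1))
E
python3 - <<'E'
from h import *
s=snapshot('wrist'); save(s,'wrist1'); fit(s,(.478,.3035),'wrist')
delta(.478,.3035,.022)
E
```

```text
wrist few
t 1.05 pos [0.2288 0.5816 0.2387] q7 [-1.16  0.69 -0.19  1.57  0.16  0.9  -0.22] F [ 0.81 -0.35  0.34] op 0.998 yaw/z [0.366 0.931] [ 0.  0. -1.]
delta mm [-333.7 -167.6  216.7]
```

View pics/wrist1.png

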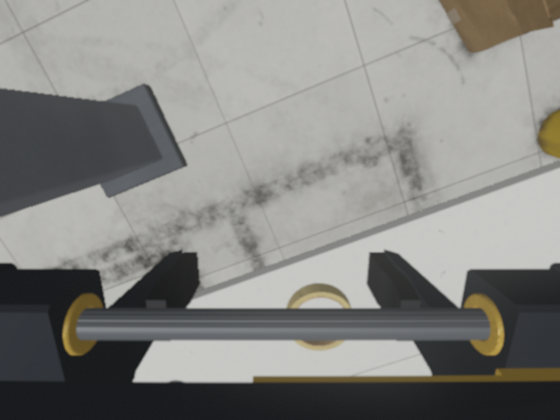

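The call was refused because every row needs all the keys. The arm hasn't moved; the wrist view still shows the floor edge and the wooden ring at (318,310).

>>> send_rows --series '[{"dx":-33,"dy":-17,"dz":0,"turn":0,"grip":1},{"dx":-33,"dy":-17,"dz":0,"turn":0,"grip":1},{"dx":-33,"dy":-17,"dz":0,"turn":0,"grip":1},{"dx":-33,"dy":-17,"dz":0,"turn":0,"grip":1},{"dx":-33,"dy":-17,"dz":0,"turn":0,"grip":1},{"dx":-33,"dy":-17,"dz":0,"turn":0,"grip":1},{"dx":-33,"dy":-17,"dz":0,"turn":0,"grip":1},{"dx":-33,"dy":-17,"dz":0,"turn":0,"grip":1},{"dx":-33,"dy":-17,"dz":0,"turn":0,"grip":1},{"dx":-33,"dy":-17,"dz":0,"turn":0,"grip":1},{"dx":0,"dy":0,"dz":0,"turn":0,"grip":1},{"dx":0,"dy":0,"dz":0,"turn":0,"grip":1},{"dx":0,"dy":0,"dz":0,"turn":0,"grip":1}]' --force 40

```text
clock: 2.35
tool_pos: [0.4727, 0.304, 0.2388]
eef_rot: [0.185, 0.983, 0.0, -0.0]
contact_force: [0.1, 0.2, -0.2]
opening: 0.996
```

```bash
python3 - <<'E'
from h import *
s=snapshot('wrist'); save(s,'wrist2'); fit(s,(.478,.3035),'wrist')
delta(.478,.3035,.022)
E
```

```text
wrist lid [0.478 0.304 0.071] ext [0.053 0.053 0.009] 1964 side fit [0.4783 0.3039] 225
t 2.4 pos [0.4726 0.3042 0.2388] q7 [-0.51  0.61 -0.24  1.76  0.19  0.8   0.36] F [-0.39  0.51  0.39] op 1.003 yaw/z [0.364 0.932] [-0.001  0.001 -1.   ]
delta mm [ -5.5   1.1 216.8]
```

View pics/wrist2.png

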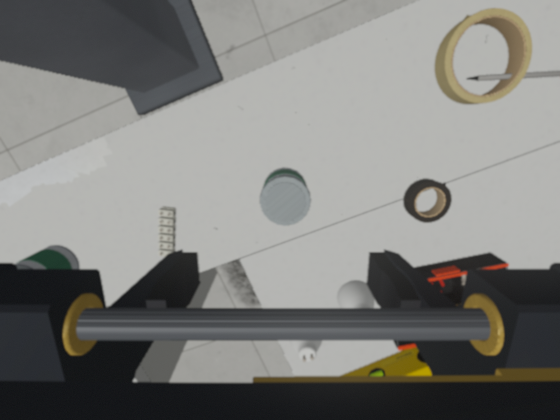

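The wrist view shows the lid at (285,203) with clear space around it. Its fit (0.478, 0.304) agrees with the other cameras, so I'll go down and grip.

>>> send_rows --series '[{"dx":-5,"dy":1,"dz":30,"turn":0,"grip":1},{"dx":0,"dy":0,"dz":40,"turn":0,"grip":1},{"dx":0,"dy":0,"dz":40,"turn":0,"grip":1},{"dx":0,"dy":0,"dz":40,"turn":0,"grip":1},{"dx":0,"dy":0,"dz":30,"turn":0,"grip":1},{"dx":0,"dy":0,"dz":20,"turn":0,"grip":1},{"dx":0,"dy":0,"dz":15,"turn":0,"grip":1},{"dx":0,"dy":0,"dz":0,"turn":0,"grip":1},{"dx":0,"dy":0,"dz":0,"turn":0,"grip":1},{"dx":0,"dy":0,"dz":0,"turn":0,"grip":1}]' --force 40

```text
clock: 3.4
tool_pos: [0.4793, 0.3025, 0.0249]
eef_rot: [0.186, 0.983, 0.001, 0.001]
contact_force: [-0.9, -0.6, 0.3]
opening: 1.0
```

>>> send_rows --series '[{"dx":0,"dy":0,"dz":0,"turn":0,"grip":0},{"dx":0,"dy":0,"dz":0,"turn":0,"grip":0},{"dx":0,"dy":0,"dz":0,"turn":0,"grip":0},{"dx":0,"dy":0,"dz":0,"turn":0,"grip":0},{"dx":0,"dy":0,"dz":0,"turn":0,"grip":0},{"dx":0,"dy":0,"dz":0,"turn":0,"grip":0},{"dx":0,"dy":0,"dz":0,"turn":0,"grip":0},{"dx":0,"dy":0,"dz":0,"turn":0,"grip":0}]' --force 40

```text
clock: 4.2
tool_pos: [0.4791, 0.3025, 0.024]
eef_rot: [0.186, 0.983, 0.001, 0.0]
contact_force: [0.9, 3.2, 2.1]
opening: 0.604
```

>>> send_rows --series '[{"dx":0,"dy":0,"dz":-5,"turn":0,"grip":0},{"dx":0,"dy":0,"dz":-10,"turn":0,"grip":0},{"dx":0,"dy":0,"dz":-15,"turn":0,"grip":0},{"dx":0,"dy":0,"dz":-15,"turn":0,"grip":0},{"dx":0,"dy":0,"dz":-10,"turn":0,"grip":0},{"dx":0,"dy":0,"dz":-5,"turn":0,"grip":0},{"dx":0,"dy":0,"dz":0,"turn":0,"grip":0},{"dx":0,"dy":0,"dz":0,"turn":0,"grip":0},{"dx":0,"dy":0,"dz":0,"turn":0,"grip":0},{"dx":0,"dy":0,"dz":0,"turn":0,"grip":0},{"dx":0,"dy":0,"dz":0,"turn":0,"grip":0},{"dx":0,"dy":0,"dz":0,"turn":0,"grip":0}]' --force 40

```text
clock: 5.4
tool_pos: [0.4785, 0.3017, 0.0835]
eef_rot: [0.186, 0.983, -0.0, -0.0]
contact_force: [-0.9, -0.3, -3.1]
opening: 0.603
```

```bash
cat >> h.py <<'E'
def weigh(n=12):
    F=[];T=[]
    for i in range(n):
        st=get_state(); F.append(st['contact_force']);T.append(st['joint_torque'])
        s=snapshot('side')
    F=np.array(F); print('F mean',F.mean(0).round(3),'sd',F.std(0).round(3),'tau',np.mean(T,0).round(3)); return s
E
python3 - <<'E'
from h import *
s=weigh(); save(s,'side_l'); delta(.478,.3035,.022)
E
```

```text
F mean [-0.233 -0.171 -3.014] sd [0.64  0.266 0.506] tau [-3.0000e-03 -5.3853e+01 -9.5500e-01 -8.8100e+00 -2.5000e-02  3.8000e-02
 -0.0000e+00]
t 6.0 pos [0.4787 0.3018 0.0837] q7 [-0.55  0.84 -0.16  1.86  0.28  0.46  0.29] F [-0.24 -0.56 -3.03] op 0.607 yaw/z [0.366 0.931] [ 0.  0. -1.]
delta mm [ 1.3  1.4 61.7]
```

View pics/side_l.png

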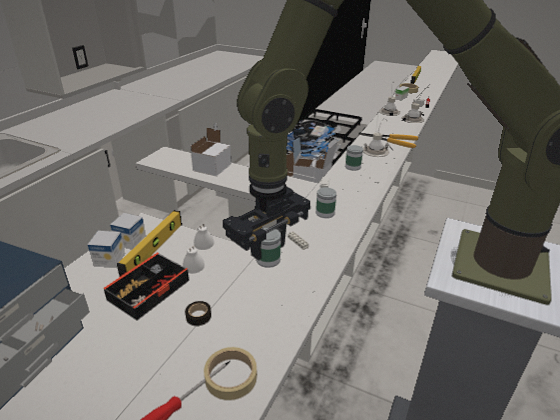

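The tin at (268,247) is clearly off the worktop, and it weighs about 3.0 N (0.31 kg). The heaviest must be at least 0.40 kg, so it isn't this one. I'll set it back.

>>> send_rows --series '[{"dx":0,"dy":0,"dz":10,"turn":0,"grip":0},{"dx":0,"dy":0,"dz":15,"turn":0,"grip":0},{"dx":0,"dy":0,"dz":15,"turn":0,"grip":0},{"dx":0,"dy":0,"dz":10,"turn":0,"grip":0},{"dx":0,"dy":0,"dz":6,"turn":0,"grip":0},{"dx":0,"dy":0,"dz":3,"turn":0,"grip":0},{"dx":0,"dy":0,"dz":0,"turn":0,"grip":0},{"dx":0,"dy":0,"dz":0,"turn":0,"grip":0},{"dx":0,"dy":0,"dz":0,"turn":0,"grip":0},{"dx":0,"dy":0,"dz":0,"turn":0,"grip":0}]' --force 40

```text
clock: 7.0
tool_pos: [0.4789, 0.3019, 0.0251]
eef_rot: [0.186, 0.982, 0.0, 0.0]
contact_force: [-0.1, 0.2, -3.0]
opening: 0.602
```

>>> send_rows --series '[{"dx":0,"dy":0,"dz":1,"turn":0,"grip":0},{"dx":0,"dy":0,"dz":0.5,"turn":0,"grip":0},{"dx":0,"dy":0,"dz":0,"turn":0,"grip":0},{"dx":0,"dy":0,"dz":0,"turn":0,"grip":0}]' --force 40

```text
clock: 7.4
tool_pos: [0.4789, 0.3019, 0.024]
eef_rot: [0.186, 0.982, 0.0, 0.0]
contact_force: [-1.2, -0.8, 6.7]
opening: 0.599
```

Contact is felt, so I'll open and go up.

>>> send_rows --series '[{"dx":0,"dy":0,"dz":0,"turn":0,"grip":1},{"dx":0,"dy":0,"dz":0,"turn":0,"grip":1},{"dx":0,"dy":0,"dz":0,"turn":0,"grip":1},{"dx":0,"dy":0,"dz":0,"turn":0,"grip":1},{"dx":0,"dy":0,"dz":0,"turn":0,"grip":1},{"dx":0,"dy":0,"dz":0,"turn":0,"grip":1},{"dx":0,"dy":0,"dz":-20,"turn":0,"grip":1},{"dx":0,"dy":0,"dz":-40,"turn":0,"grip":1},{"dx":0,"dy":0,"dz":-40,"turn":0,"grip":1},{"dx":0,"dy":0,"dz":-40,"turn":0,"grip":1},{"dx":0,"dy":0,"dz":-40,"turn":0,"grip":1},{"dx":0,"dy":0,"dz":-20,"turn":0,"grip":1},{"dx":0,"dy":0,"dz":0,"turn":0,"grip":1},{"dx":0,"dy":0,"dz":0,"turn":0,"grip":1}]' --force 40

```text
clock: 8.8
tool_pos: [0.4785, 0.3014, 0.2231]
eef_rot: [0.186, 0.982, -0.0, 0.0]
contact_force: [-0.6, -0.9, -0.6]
opening: 1.004
```

```bash
python3 - <<'E'
from h import *
s=snapshot('wrist'); fit(s,(.478,.3035),'wrist L')
s=snapshot('side'); save(s,'side_2'); fit(s,(.478,.3035),'side L');fit(s,(.462,-.021),'side M');fit(s,(.480,-.335),'side R')
delta(.462,-.021,.224)
E
```

```text
wrist L lid [0.477 0.302 0.071] ext [0.053 0.053 0.009] 2178 side fit [0.4777 0.302 ] 216
side L lid [0.479 0.304 0.07 ] ext [0.054 0.054 0.008] 300 side fit [0.4791 0.3028] 397
side M lid [ 0.463 -0.018  0.07 ] ext [0.052 0.055 0.008] 156 side fit [ 0.4641 -0.0201] 284
side R lid [ 0.482 -0.329  0.069] ext [0.049 0.056 0.006] 89 side fit [ 0.4829 -0.3324] 211
t 8.9 pos [0.4779 0.301  0.2218] q7 [-0.5   0.64 -0.24  1.77  0.21  0.77  0.35] F [-0.37 -0.52 -1.33] op 0.998 yaw/z [0.366 0.931] [-0.002 -0.002 -1.   ]
delta mm [-103.  -305.5   -1.6]
```

>>> send_rows --series '[{"dx":-10,"dy":-30,"dz":0,"turn":0,"grip":1},{"dx":-12,"dy":-35,"dz":0,"turn":0,"grip":1},{"dx":-12,"dy":-35,"dz":0,"turn":0,"grip":1},{"dx":-12,"dy":-35,"dz":0,"turn":0,"grip":1},{"dx":-12,"dy":-35,"dz":0,"turn":0,"grip":1},{"dx":-12,"dy":-35,"dz":0,"turn":0,"grip":1},{"dx":-12,"dy":-35,"dz":0,"turn":0,"grip":1},{"dx":-12,"dy":-35,"dz":0,"turn":0,"grip":1},{"dx":-9,"dy":-30,"dz":0,"turn":0,"grip":1},{"dx":0,"dy":0,"dz":0,"turn":0,"grip":1},{"dx":0,"dy":0,"dz":0,"turn":0,"grip":1},{"dx":0,"dy":0,"dz":0,"turn":0,"grip":1}]' --force 40

```text
clock: 10.1
tool_pos: [0.4628, -0.0184, 0.2226]
eef_rot: [0.185, 0.983, 0.0, -0.001]
contact_force: [0.1, 0.3, 0.7]
opening: 0.999
```

```bash
python3 - <<'E'
from h import *
s=snapshot('wrist'); save(s,'wrist3'); fit(s,(.462,-.021),'wrist M')
delta(.462,-.021,.024)
E
```

```text
wrist M lid [ 0.462 -0.021  0.07 ] ext [0.053 0.053 0.009] 2181 side fit [ 0.4622 -0.0209] 222
t 10.15 pos [ 0.4629 -0.0182  0.2228] q7 [ 0.13  0.52 -0.29  2.05  0.25  0.61  0.87] F [0.62 0.37 0.48] op 0.998 yaw/z [0.364 0.932] [-0.001  0.001 -1.   ]
delta mm [ -0.4  -3.1 198.8]
```

View pics/wrist3.png

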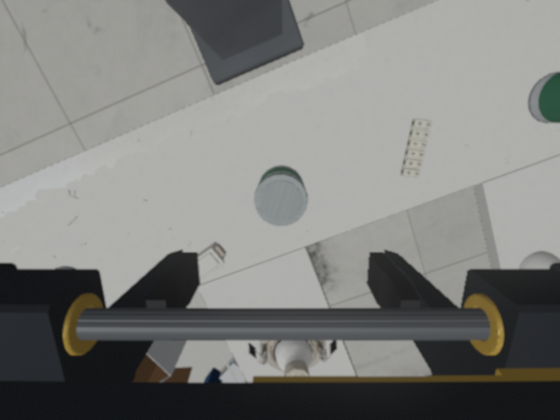

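The middle lid is at (280,197), and the switch (210,255) and strip (416,147) are well clear of the fingers.

>>> send_rows --series '[{"dx":0,"dy":-3,"dz":30,"turn":0,"grip":1},{"dx":0,"dy":0,"dz":40,"turn":0,"grip":1},{"dx":0,"dy":0,"dz":40,"turn":0,"grip":1},{"dx":0,"dy":0,"dz":40,"turn":0,"grip":1},{"dx":0,"dy":0,"dz":25,"turn":0,"grip":1},{"dx":0,"dy":0,"dz":15,"turn":0,"grip":1},{"dx":0,"dy":0,"dz":9,"turn":0,"grip":1},{"dx":0,"dy":0,"dz":0,"turn":0,"grip":1},{"dx":0,"dy":0,"dz":0,"turn":0,"grip":1},{"dx":0,"dy":0,"dz":0,"turn":0,"grip":1}]' --force 40

```text
clock: 11.15
tool_pos: [0.4624, -0.0224, 0.025]
eef_rot: [0.186, 0.983, 0.0, 0.001]
contact_force: [-0.4, -0.2, -0.3]
opening: 1.0
```

>>> send_rows --series '[{"dx":0,"dy":0,"dz":0,"turn":0,"grip":0},{"dx":0,"dy":0,"dz":0,"turn":0,"grip":0},{"dx":0,"dy":0,"dz":0,"turn":0,"grip":0},{"dx":0,"dy":0,"dz":0,"turn":0,"grip":0},{"dx":0,"dy":0,"dz":0,"turn":0,"grip":0},{"dx":0,"dy":0,"dz":0,"turn":0,"grip":0},{"dx":0,"dy":0,"dz":0,"turn":0,"grip":0},{"dx":0,"dy":0,"dz":0,"turn":0,"grip":0}]' --force 40

```text
clock: 11.95
tool_pos: [0.4622, -0.0222, 0.0243]
eef_rot: [0.186, 0.983, 0.0, 0.0]
contact_force: [1.4, 1.7, 3.7]
opening: 0.605
```

>>> send_rows --series '[{"dx":0,"dy":0,"dz":-5,"turn":0,"grip":0},{"dx":0,"dy":0,"dz":-10,"turn":0,"grip":0},{"dx":0,"dy":0,"dz":-15,"turn":0,"grip":0},{"dx":0,"dy":0,"dz":-15,"turn":0,"grip":0},{"dx":0,"dy":0,"dz":-10,"turn":0,"grip":0},{"dx":0,"dy":0,"dz":-5,"turn":0,"grip":0},{"dx":0,"dy":0,"dz":0,"turn":0,"grip":0},{"dx":0,"dy":0,"dz":0,"turn":0,"grip":0},{"dx":0,"dy":0,"dz":0,"turn":0,"grip":0},{"dx":0,"dy":0,"dz":0,"turn":0,"grip":0},{"dx":0,"dy":0,"dz":0,"turn":0,"grip":0},{"dx":0,"dy":0,"dz":0,"turn":0,"grip":0}]' --force 40

```text
clock: 13.15
tool_pos: [0.4616, -0.0226, 0.084]
eef_rot: [0.186, 0.983, -0.0, -0.0]
contact_force: [-0.3, 0.7, -1.4]
opening: 0.603
```

```bash
python3 - <<'E'
from h import *
s=weigh(); save(s,'side_m'); delta(.462,-.021,.024)
E
```

```text
F mean [-0.176  0.101 -2.267] sd [0.396 0.661 0.374] tau [-6.0000e-03 -4.6007e+01 -7.1000e-02 -3.9810e+00 -7.0000e-03  6.3000e-02
 -0.0000e+00]
t 13.75 pos [ 0.4618 -0.0226  0.0842] q7 [ 0.03  0.78 -0.12  2.17  0.41  0.22  0.73] F [-0.91  0.1  -3.03] op 0.604 yaw/z [0.366 0.931] [ 0.  0. -1.]
delta mm [ 0.4  1.5 60.2]
```

View pics/side_m.png

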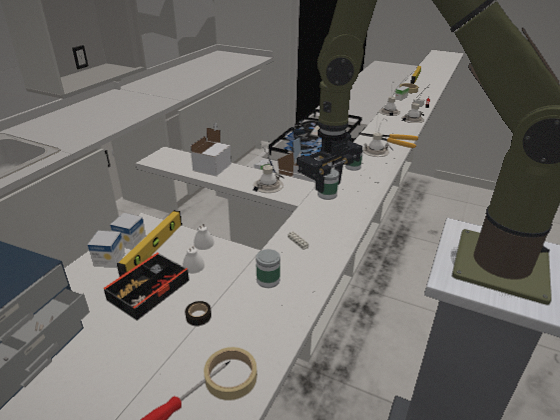

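The middle tin is lifted at (328,183) and the left one stands at (268,268). The middle tin weighs about 2.3 N (0.23 kg), so the right one should be the full one. I'll set the middle tin back.

>>> send_rows --series '[{"dx":0,"dy":0,"dz":10,"turn":0,"grip":0},{"dx":0,"dy":0,"dz":15,"turn":0,"grip":0},{"dx":0,"dy":0,"dz":15,"turn":0,"grip":0},{"dx":0,"dy":0,"dz":10,"turn":0,"grip":0},{"dx":0,"dy":0,"dz":6,"turn":0,"grip":0},{"dx":0,"dy":0,"dz":3,"turn":0,"grip":0},{"dx":0,"dy":0,"dz":1,"turn":0,"grip":0},{"dx":0,"dy":0,"dz":0,"turn":0,"grip":0},{"dx":0,"dy":0,"dz":0,"turn":0,"grip":0},{"dx":0,"dy":0,"dz":0,"turn":0,"grip":0}]' --force 40

```text
clock: 14.75
tool_pos: [0.4621, -0.0226, 0.0245]
eef_rot: [0.186, 0.982, 0.0, 0.0]
contact_force: [0.4, -0.1, -1.6]
opening: 0.608
```

>>> send_rows --series '[{"dx":0,"dy":0,"dz":0.5,"turn":0,"grip":0},{"dx":0,"dy":0,"dz":0,"turn":0,"grip":0},{"dx":0,"dy":0,"dz":0,"turn":0,"grip":0}]' --force 40

```text
clock: 15.05
tool_pos: [0.4621, -0.0226, 0.0243]
eef_rot: [0.186, 0.982, 0.0, 0.001]
contact_force: [-0.4, -0.6, 5.4]
opening: 0.602
```

>>> send_rows --series '[{"dx":0,"dy":0,"dz":0,"turn":0,"grip":1},{"dx":0,"dy":0,"dz":0,"turn":0,"grip":1},{"dx":0,"dy":0,"dz":0,"turn":0,"grip":1},{"dx":0,"dy":0,"dz":0,"turn":0,"grip":1},{"dx":0,"dy":0,"dz":0,"turn":0,"grip":1},{"dx":0,"dy":0,"dz":0,"turn":0,"grip":1},{"dx":0,"dy":0,"dz":-20,"turn":0,"grip":1},{"dx":0,"dy":0,"dz":-40,"turn":0,"grip":1},{"dx":0,"dy":0,"dz":-40,"turn":0,"grip":1},{"dx":0,"dy":0,"dz":-40,"turn":0,"grip":1},{"dx":0,"dy":0,"dz":-40,"turn":0,"grip":1},{"dx":0,"dy":0,"dz":-20,"turn":0,"grip":1},{"dx":0,"dy":0,"dz":0,"turn":0,"grip":1},{"dx":0,"dy":0,"dz":0,"turn":0,"grip":1}]' --force 40

```text
clock: 16.45
tool_pos: [0.4615, -0.0229, 0.2235]
eef_rot: [0.186, 0.982, -0.0, 0.0]
contact_force: [0.5, -0.6, -0.4]
opening: 1.004
```

```bash
python3 - <<'E'
from h import *
s=snapshot('wrist'); fit(s,(.462,-.021),'wrist M')
s=weigh(4); fit(s,(.478,.3035),'side L');fit(s,(.462,-.021),'side M')
delta(.480,-.334,.224)
E
```

```text
wrist M lid [ 0.461 -0.022  0.07 ] ext [0.053 0.053 0.009] 2177 side fit [ 0.4616 -0.0227] 226
F mean [ 0.184 -0.024 -0.088] sd [0.347 0.457 0.292] tau [ 1.0900e-01 -4.0234e+01 -2.1360e+00 -1.0972e+01 -1.6000e-02  6.5000e-02
 -2.0000e-03]
side L lid [0.478 0.304 0.07 ] ext [0.053 0.054 0.007] 298 side fit [0.4791 0.3028] 396
side M lid [ 0.463 -0.022  0.069] ext [0.052 0.055 0.006] 155 side fit [ 0.4632 -0.0216] 282
t 16.7 pos [ 0.4611 -0.0225  0.2226] q7 [ 0.18  0.52 -0.35  2.05  0.3   0.62  0.82] F [-0.88 -0.32  0.43] op 0.998 yaw/z [0.366 0.931] [-0.003  0.    -1.   ]
delta mm [-131.5 -282.9   -1.5]
```

>>> send_rows --series '[{"dx":-12,"dy":-26,"dz":0,"turn":0,"grip":1},{"dx":-15,"dy":-32,"dz":0,"turn":0,"grip":1},{"dx":-15,"dy":-33,"dz":0,"turn":0,"grip":1},{"dx":-15,"dy":-33,"dz":0,"turn":0,"grip":1},{"dx":-15,"dy":-33,"dz":0,"turn":0,"grip":1},{"dx":-15,"dy":-33,"dz":0,"turn":0,"grip":1},{"dx":-15,"dy":-33,"dz":0,"turn":0,"grip":1},{"dx":-15,"dy":-32,"dz":0,"turn":0,"grip":1},{"dx":-14,"dy":-28,"dz":0,"turn":0,"grip":1},{"dx":0,"dy":0,"dz":0,"turn":0,"grip":1},{"dx":0,"dy":0,"dz":0,"turn":0,"grip":1},{"dx":0,"dy":0,"dz":0,"turn":0,"grip":1}]' --force 40

```text
clock: 17.9
tool_pos: [0.4802, -0.332, 0.2231]
eef_rot: [0.185, 0.983, 0.001, -0.001]
contact_force: [-0.6, 0.8, 0.3]
opening: 0.995
```

```bash
python3 - <<'E'
from h import *
s=snapshot('wrist'); save(s,'wrist4'); fit(s,(.480,-.334),'wrist R')
delta(.480,-.334,.024)
E
```

```text
wrist R lid [ 0.481 -0.333  0.07 ] ext [0.053 0.053 0.008] 2179 side fit [ 0.4808 -0.3334] 229
t 17.95 pos [ 0.4803 -0.3319  0.2234] q7 [ 0.75  0.67 -0.39  1.7   0.32  0.83  1.42] F [ 0.27  0.83 -0.37] op 1.003 yaw/z [0.364 0.932] [-0.001  0.002 -1.   ]
delta mm [ -0.7  -2.3 199.4]
```

View pics/wrist4.png

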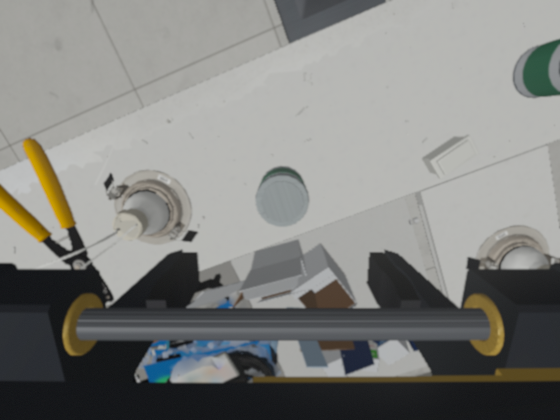

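The lid is at (282,197). A lamp fitting at (150,210) is near the left finger side, so I'll check its height against the gripper body before going down.

```bash
python3 - <<'E'
from h import *
st=get_state(); R=Rt.from_quat(st['eef_rot']).as_matrix()
for n in ['scene','wrist','side']:
    s=snapshot(n); P=cloud(s); q=P[s['depth']>0]; l=(q-[.481,-.3335,0])@R
    m=(abs(l[:,0])<.13)&(abs(l[:,1])<.2)&(q[:,2]>.012)&(q[:,2]<.16)&(np.hypot(l[:,0],l[:,1])>.035)
    L=l[m]; Z=q[m,2]
    for a in np.arange(-.2,.2,.02):
        k=(L[:,1]>=a)&(L[:,1]<a+.02)
        if k.sum()>3: print(n,'toolY %.2f'%a,k.sum(),'zmax',Z[k].max().round(3),'x',L[k,0].min().round(3),L[k,0].max().round(3))
E
```

```text
scene toolY -0.20 170 zmax 0.104 x -0.062 0.007
scene toolY -0.18 453 zmax 0.088 x -0.059 0.01
scene toolY -0.16 145 zmax 0.073 x -0.059 0.009
scene toolY -0.14 33 zmax 0.032 x -0.063 0.0
scene toolY -0.12 4 zmax 0.017 x -0.055 -0.049
scene toolY -0.06 44 zmax 0.056 x -0.121 -0.113
scene toolY -0.04 86 zmax 0.056 x -0.123 -0.108
scene toolY -0.02 82 zmax 0.055 x -0.114 -0.101
scene toolY -0.00 67 zmax 0.056 x -0.108 -0.096
scene toolY 0.16 108 zmax 0.038 x 0.018 0.05
scene toolY 0.18 89 zmax 0.037 x 0.029 0.064
wrist toolY -0.20 411 zmax 0.104 x -0.062 0.017
wrist toolY -0.18 758 zmax 0.092 x -0.059 0.01
wrist toolY -0.16 1456 zmax 0.074 x -0.059 0.009
wrist toolY -0.14 690 zmax 0.037 x -0.061 0.004
wrist toolY -0.12 82 zmax 0.031 x -0.064 -0.042
wrist toolY -0.06 120 zmax 0.053 x -0.122 -0.114
wrist toolY -0.04 317 zmax 0.056 x -0.122 -0.108
wrist toolY -0.02 318 zmax 0.055 x -0.115 -0.102
wrist toolY -0.00 305 zmax 0.055 x -0.11 -0.097
wrist toolY 0.02 21 zmax 0.042 x -0.101 -0.096
wrist toolY 0.16 457 zmax 0.038 x -0.046 0.049
wrist toolY 0.18 583 zmax 0.038 x -0.087 0.062
side toolY -0.20 23 zmax 0.098 x -0.059 0.015
side toolY -0.18 41 zmax 0.083 x -0.035 0.009
side toolY -0.16 131 zmax 0.068 x -0.054 0.004
side toolY -0.14 57 zmax 0.06 x -0.065 -0.007
side toolY -0.12 5 zmax 0.031 x -0.048 -0.039
side toolY -0.06 8 zmax 0.048 x -0.122 -0.116
side toolY -0.04 26 zmax 0.05 x -0.122 -0.112
side toolY -0.02 28 zmax 0.053 x -0.116 -0.106
side toolY -0.00 25 zmax 0.05 x -0.113 -0.099
side toolY 0.02 6 zmax 0.037 x -0.104 -0.096
side toolY 0.16 12 zmax 0.036 x 0.017 0.046
side toolY 0.18 35 zmax 0.035 x 0.022 0.06
```

Nothing tall lies within ±94 mm of the jaw line, so it's clear to go down.

>>> send_rows --series '[{"dx":-1,"dy":-2,"dz":30,"turn":0,"grip":1},{"dx":0,"dy":0,"dz":40,"turn":0,"grip":1},{"dx":0,"dy":0,"dz":40,"turn":0,"grip":1},{"dx":0,"dy":0,"dz":40,"turn":0,"grip":1},{"dx":0,"dy":0,"dz":25,"turn":0,"grip":1},{"dx":0,"dy":0,"dz":15,"turn":0,"grip":1},{"dx":0,"dy":0,"dz":9,"turn":0,"grip":1},{"dx":0,"dy":0,"dz":0,"turn":0,"grip":1},{"dx":0,"dy":0,"dz":0,"turn":0,"grip":1},{"dx":0,"dy":0,"dz":0,"turn":0,"grip":1}]' --force 50

```text
clock: 19.1
tool_pos: [0.4812, -0.3366, 0.026]
eef_rot: [0.186, 0.982, -0.0, 0.001]
contact_force: [-0.4, -0.6, -0.3]
opening: 1.001
```

>>> send_rows --series '[{"dx":0,"dy":0,"dz":0,"turn":0,"grip":0},{"dx":0,"dy":0,"dz":0,"turn":0,"grip":0},{"dx":0,"dy":0,"dz":0,"turn":0,"grip":0},{"dx":0,"dy":0,"dz":0,"turn":0,"grip":0},{"dx":0,"dy":0,"dz":0,"turn":0,"grip":0},{"dx":0,"dy":0,"dz":0,"turn":0,"grip":0},{"dx":0,"dy":0,"dz":0,"turn":0,"grip":0},{"dx":0,"dy":0,"dz":0,"turn":0,"grip":0}]' --force 50

```text
clock: 19.9
tool_pos: [0.4811, -0.3347, 0.0248]
eef_rot: [0.186, 0.983, 0.001, 0.0]
contact_force: [1.7, 4.8, 2.6]
opening: 0.604
```

>>> send_rows --series '[{"dx":0,"dy":0,"dz":-5,"turn":0,"grip":0},{"dx":0,"dy":0,"dz":-10,"turn":0,"grip":0},{"dx":0,"dy":0,"dz":-15,"turn":0,"grip":0},{"dx":0,"dy":0,"dz":-15,"turn":0,"grip":0},{"dx":0,"dy":0,"dz":-10,"turn":0,"grip":0},{"dx":0,"dy":0,"dz":-5,"turn":0,"grip":0},{"dx":0,"dy":0,"dz":0,"turn":0,"grip":0},{"dx":0,"dy":0,"dz":0,"turn":0,"grip":0},{"dx":0,"dy":0,"dz":0,"turn":0,"grip":0},{"dx":0,"dy":0,"dz":0,"turn":0,"grip":0},{"dx":0,"dy":0,"dz":0,"turn":0,"grip":0},{"dx":0,"dy":0,"dz":0,"turn":0,"grip":0}]' --force 50

```text
clock: 21.1
tool_pos: [0.4802, -0.336, 0.0844]
eef_rot: [0.186, 0.982, 0.0, -0.0]
contact_force: [0.5, -0.3, -6.3]
opening: 0.602
```

```bash
python3 - <<'E'
from h import *
s=weigh(); save(s,'side_r'); delta(.481,-.3335,.024)
E
```

```text
F mean [-0.014 -0.152 -6.249] sd [0.371 0.418 0.793] tau [-4.0000e-03 -5.7291e+01 -3.1110e+00 -1.0203e+01  5.0000e-03  7.7000e-02
 -0.0000e+00]
t 21.7 pos [ 0.4803 -0.3361  0.0847] q7 [ 0.7   0.87 -0.29  1.8   0.44  0.54  1.32] F [ 0.4   0.17 -5.78] op 0.601 yaw/z [0.366 0.931] [ 0.  0. -1.]
delta mm [ 0.3  2.7 60.7]
```

The right tin weighs 6.25 N (0.64 kg), at least 0.3 kg more than either other, so it's the heaviest. I'll raise it another 120 mm.

>>> send_rows --series '[{"dx":0,"dy":0,"dz":-8,"turn":0,"grip":0},{"dx":0,"dy":0,"dz":-15,"turn":0,"grip":0},{"dx":0,"dy":0,"dz":-20,"turn":0,"grip":0},{"dx":0,"dy":0,"dz":-20,"turn":0,"grip":0},{"dx":0,"dy":0,"dz":-20,"turn":0,"grip":0},{"dx":0,"dy":0,"dz":-20,"turn":0,"grip":0},{"dx":0,"dy":0,"dz":-12,"turn":0,"grip":0},{"dx":0,"dy":0,"dz":-8,"turn":0,"grip":0},{"dx":0,"dy":0,"dz":0,"turn":0,"grip":0},{"dx":0,"dy":0,"dz":0,"turn":0,"grip":0},{"dx":0,"dy":0,"dz":0,"turn":0,"grip":0},{"dx":0,"dy":0,"dz":0,"turn":0,"grip":0},{"dx":0,"dy":0,"dz":0,"turn":0,"grip":0},{"dx":0,"dy":0,"dz":0,"turn":0,"grip":0},{"dx":0,"dy":0,"dz":0,"turn":0,"grip":0}]' --force 50

```text
clock: 23.2
tool_pos: [0.4803, -0.3361, 0.2076]
eef_rot: [0.186, 0.983, 0.0, -0.0]
contact_force: [0.4, -0.3, -6.5]
opening: 0.603
```

```bash
python3 - <<'E'
from h import *
s=snapshot('scene'); save(s,'scene_f'); fit(s,(.478,.302),'L');fit(s,(.462,-.022),'M')
P=cloud(s)
m=(s['depth']>0)&(np.hypot(P[...,0]-.48,P[...,1]+.336)<.032)&(P[...,2]>.1)
hsv=cv2.cvtColor(s['img'],cv2.COLOR_RGB2HSV); g=m&(hsv[...,0]>55)&(hsv[...,0]<95)&(hsv[...,1]>90)
print('zmin',P[m][:,2].min() if m.any() else None,'green z',np.percentile(P[g][:,2],[5,50,95]).round(3) if g.any() else None,g.sum())
for t in ['bulb_1','terminal_strip','switch_module','tape_1']:
    for r in regions_of(s,t): print(t,round(r['score'],2),np.median(P[r['pixels']&(s['depth']>0)],0).round(3))
delta(.481,-.3335,.024)
weigh(3)
E
```

```text
L lid [0.476 0.298 0.072] ext [0.053 0.052 0.013] 148 side fit [0.4772 0.3011] 231
M lid [ 0.459 -0.026  0.071] ext [0.053 0.057 0.011] 248 side fit [ 0.4606 -0.0238] 266
zmin 0.18028204487446706 green z [0.206 0.213 0.226] 11
bulb_1 0.65 [0.65  0.326 0.024]
bulb_1 0.48 [0.678 0.243 0.024]
terminal_strip 0.54 [0.475 0.136 0.009]
switch_module 0.57 [ 0.506 -0.151  0.027]
tape_1 0.63 [0.552 0.455 0.011]
t 23.45 pos [ 0.4803 -0.3361  0.2077] q7 [ 0.76  0.69 -0.39  1.71  0.34  0.8   1.41] F [-0.68 -0.08 -6.46] op 0.604 yaw/z [0.366 0.931] [ 0.  0. -1.]
delta mm [  0.3   2.7 183.7]
F mean [-0.361 -0.278 -6.062] sd [0.339 0.326 0.43 ] tau [-3.0000e-03 -5.3883e+01 -3.9510e+00 -1.4813e+01  1.2000e-02  7.6000e-02
 -0.0000e+00]
```

View pics/scene_f.png

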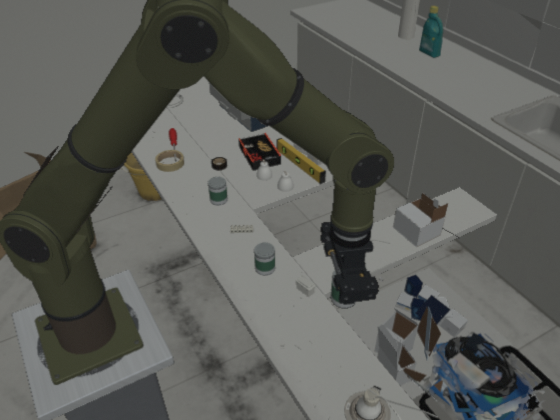

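The right tin is held upright at (343,290) with its underside about 18 cm up. The other two stand at (218,190) and (264,258), and the bystanders haven't moved, so I'll hand it in.

```bash
python3 -c "
from h import *
print(finish_job())"
```

```text
the job is handed in; nothing more can be done
None
```

I lifted the three tins in order, left to right, and handed the job in while still holding the right one, which is the heaviest. No verdict was reported. It took about 24 s of the 72 s allowed.

| Tin | Weight felt | Mass | What I did |
|---|---|---|---|
| Left | 3.0 N | about 0.31 kg | lifted 6 cm, set back |
| Middle | 2.3 N | about 0.23 kg | lifted 6 cm, set back |
| Right | 6.2 N | about 0.64 kg | kept and raised |

**Held tin:** it is upright, with its underside about 18 cm above the worktop. The arm was still, and the force reading stayed steady at about 6 N.

**Other two tins:** both stand upright within about 3 mm of where they began, and the gripper is well clear of them.

**Bystanders:** all of them measured within about 3 mm of their starting places.

**Disagreements:** the tin network found only one of the three, so I located the tins from the depth images. The cameras agreed with each other to about 4 mm. My first move call was refused for missing keys and moved nothing.

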